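# Stray tablet back into the child-safe bin

## Task

A dishwasher tablet has been left out on the counter: put it back in the slant-front tablet bin and make the bin child-safe again. Press the lid's spring catch down and, keeping it down, slide the lid all the way up its rails; drop the loose tablet in through the mouth, then slide the lid fully home so that the catch springs back up, and let go. Be gentle with the catch, which is thin plastic, and leave the other things on the counter as they stand.

Things in the scene. Friction and masses are not known exactly. Their poses are not given: they have to be found in the camera images.
- bin: White plastic bin with a slanting front: 210 deep (x), 150 wide (y), 183 high; fixed. Origin: centre of its underside, +x to its back, z up. Front wall at x = -95, 68 high; from its top edge (x -95, z 68) the front slopes up and back at 35 degrees for 200 mm, to x 69, z 183. Walls 4 mm; the tablets already inside make a floor at z = 18.
- foot (a point): Foot of the slope: middle of the front wall's top edge (x -95, y 0, z 68 of the bin), bin's axes. Up the slope is (cos 35, 0, sin 35), out of the slope is (-sin 35, 0, cos 35) in these axes. A lip 12 mm wide and 11 mm high along each side of the slope holds down the lid, which runs under it; a 5 mm high frame closes foot and head.
- lid (a joint): Travel of the lid up the slope, m: 0 closed, 0.082 fully up at its stop. The lid is a flat grey plate, 134 wide by 112 long, flush with the slope; closed it covers the mouth. It runs stiffly (2.5 N friction) and stays where it is left. Latched, it has 3 mm of play before the catch blocks it.
- catch (a joint): Travel of the catch into the lid, square to the slope, m: 0 is up. A sprung white thumb plate in mid-lid (4 N, rising to 6 N); its ears stand in notches of the lips when the lid is shut. How far it must go to free the lid differs from bin to bin (3 to 10 mm); its firm bottom stop comes 1.5 mm later. Away from the notches the lips hold it down; it springs up by itself when the lid is home.
- thumb (a point): Centre of the thumb plate's top face; moves with lid and catch, has the bin's axes. Plate 78 wide, 46 long up the slope; a ridge 4 thick and 6 high stands across its upper and its lower end, 38 mm clear between them, to push against either way. Lid shut and catch up, it lies 70 mm up the slope from the foot and 2 mm out of it.
- mouth (a point): Middle of the mouth, in the plane of the slope, 60 mm up it from the foot; fixed to the bin, bin's axes. With the lid fully up the mouth is open from 5 to 87 mm up the slope and 120 mm across.
- tablet: The loose dishwasher tablet, a pressed block 40 (x) by 30 (y) by 17 mm high, white with a grey top layer and a small white dome; 14 to 28 g. Origin: centre of its underside. Lies flat on the counter at one of four places that the tablet, mug, sponge and jar share out.
- rail: Steel utensil rail over the bin, fixed: a 12 mm bar along y, centre 290 above the counter, on posts 215 to either side with 60 mm round feet; a turner and a ladle hang 155 to either side. Origin: on the counter below the bar's middle. The bar passes about 28 mm behind the bin's origin, above where the catch ends up, so an upright gripper cannot follow it there.
- mug: White mug, 76 mm across with a handle on its +y side, 85 mm high, loose. Origin: centre of its underside.
- sponge: Washing-up sponge, 95 by 62 by 26 mm, yellow with a green top, lying flat, loose. Origin: centre of its underside.
- jar: Amber spice jar with a steel cap, 56 mm across, 85 mm high, loose. Origin: centre of its underside.

How it is judged:
By the outcome, as a careful person would: the job done as asked, in the order asked, and still so for the second after the job is handed in, with the robot touching nothing.
It also fails if it takes over 72 s, if anything falls off the work surface, if the arm or the gripper's body presses on something with over 40 N, if the wrist force passes 120 N, or if a joint passes its speed limit or range.

## Robot

A 6-joint arm with a two-finger parallel gripper is mounted at the origin on the work surface. World frame = base frame: x ahead of the robot, y to its left, z up, the work surface at z = 0. Lengths are in mm, angles in rad, forces in N, time in s.
With the tool pointing down it reaches from about 400 to 925 mm from the base axis. Payload 12.5 kg.
Tool frame: the origin (TCP) lies at the very end of the fingers, on their centre line; the grasp point (between the pads) lies 19 mm behind it; z points along the fingers, y is the line along which they close (so a half turn about z gives the same grasp; the last joint's range is limited). The gripper opens to 95 mm and grips with 3 to 60 N. Pads are 20 mm wide; open, the fingers measure 119 mm over their backs; the gripper's body (75 mm by 180 mm) begins 59 mm behind the grasp point.
Start: joints at [-1.41, 0.491, 1.559, -0, 1.092, -0.106], TCP at [164.801, -602.899, 214.661] pointing down, gripper open.
Joint ranges: [-3.1, 3.1], [-0.84, 2.19], [0.05, 2.79], [-1.13, 4.28], [0.06, 2.93], [-2.69, 2.69]. Speed limits (rad/s): [2.22, 2.22, 2.79, 3.14, 3.14, 3.14].

## Interface

Orientations are given as [roll, pitch, yaw] about the fixed x, y, z axes, in that order (R = Rz(yaw) Ry(pitch) Rx(roll)).
In Python, from cell import env gives the robot as it stands.
- The arm moves only by the shell command python3 steer.py 'ROWS'. ROWS is a JSON list of rows, 1 to 5 of them, each of 5 numbers: dx, dy, dz in mm, then a turn about the tool's z in rad, then the opening from 0.0 (shut) to 1.0 (fully open); each row is the pose to reach, as a shift and turn from the pose commanded when the command began, along the tool's axes at that moment; what a row does not reach only later rows make up. A row lasts 1/12 s, in which the tool goes at most 41.7 mm and 0.125 rad, less where a joint would pass 70% of its speed; a pose out of reach is approached as far as the arm can. The fingers move at their own pace and stop on an object; the grip force is fixed at half the most. Time passes only in rows, so rows that do not move let the fingers close. It prints the time, the measured TCP pose, the force, the opening and the grip force at its end.
- env.state(): the state, without advancing time (a new reading comes with each control period).
- env.read_camera(name): name is "scene" or "side" or "wrist"; returns (picture, depth): 420x560x3 uint8, red, green, blue; 420x560 float32, mm along the optical axis (not along the pixel's ray), 0 where there is no reading.
- env.camera_info(name): a dict with "vertical_fov" (degrees; the focal length in pixels is half the picture's height over the tangent of half this angle, whatever the lens; pixels are square), "cx", "cy" (the principal point, pixels), "origin" and "attitude" of the camera in the world. Camera axes: x right, y down, z forward; pixel columns grow to the right and rows downward; lengths in mm; the calibration is good to about 2 mm. A picture is of the moment at which its call begins: read the wrist's pose just before it. camera_info takes no time and is no camera call; for the wrist camera it gives the pose at the moment of the call.
- env.job_done(): hands the job in; it is judged then, once.
The state is a dict: "t": time; "joints": joint angles; "qvel": joint speeds; "tau": joint torques, N m; "eef_pos": TCP position; "tcp_rot": TCP orientation; "ft_force": force on the tool from outside, world axes, zero at the start; "moment": the same for the moment, N m; "opening": opening from 0.0 (shut) to 1.0 (fully open); "grip_force": force on a finger pad.
Only numpy, scipy, OpenCV 4.12 (cv2) and the standard library are available. Lean on these libraries where they do the work, as an engineer would, in place of code of your own. Each camera call takes 0.05 s, during which the arm holds its last target. There are 200 camera calls.

## Working session

There is one attempt and no reset: what is moved stays moved. The work goes in short steps, Python scripts to look and compute and a shell command to move; the robot and the scene stay as the last step left them, time stands still between calls to the robot, and variables do not carry over. Pictures are saved under pics/ and viewed, at most 10 in all, crops included, and the job is handed in when it is done.

```bash
ls; mkdir -p pics
cat > h.py <<'E'
import numpy as np, cv2
from cell import env
from scipy.spatial.transform import Rotation as R
def info(n):
    c=env.camera_info(n); return c
def att(c):
    a=np.array(c['attitude'],float)
    return a if a.shape==(3,3) else R.from_euler('xyz',a).as_matrix()
def grab(n):
    c=info(n); p,d=env.read_camera(n); return c,p,d
def pt(c,d,u,v,z=None):
    f=210/np.tan(np.radians(c['vertical_fov'])/2)
    r=np.array([(u-c['cx'])/f,(v-c['cy'])/f,1.]); w=att(c)@r; o=np.array(c['origin'],float)
    if z is not None: return o+w*(z-o[2])/w[2]
    return o+w*d[int(v),int(u)]
def cloud(c,d):
    f=210/np.tan(np.radians(c['vertical_fov'])/2)
    v,u=np.mgrid[0:420,0:560]; r=np.stack([(u-c['cx'])/f,(v-c['cy'])/f,np.ones(u.shape)],-1)
    return np.array(c['origin'],float)+(r*d[...,None])@att(c).T
E
python3 - <<'E'
from h import *
for n in ["scene","side"]:
    c,p,d=grab(n); print(n,c); cv2.imwrite(f'pics/{n}0.png',cv2.cvtColor(p,cv2.COLOR_RGB2BGR)); np.savez(f'{n}0.npz',p=p,d=d)
print(env.state())
E
```

```text
cell.py
pics
steer.py
scene {'vertical_fov': 54.51019177012939, 'cx': 282.0777591322798, 'cy': 208.180005627608, 'origin': array([ 658.74786595, -537.28728619,  961.46083391]), 'attitude': array([-2.58977052, -0.00737546,  0.25817482])}
side {'vertical_fov': 54.690830813132884, 'cx': 279.69884618810534, 'cy': 209.75860858253392, 'origin': array([ 826.26914914,  -33.51596109, 1014.45491102]), 'attitude': array([-2.83184336e+00,  9.63484388e-04,  1.40528873e+00])}
{'t': 0.1, 'joints': array([-1.40961280e+00,  4.91482594e-01,  1.55938028e+00,  6.70415933e-06,
        1.09170999e+00, -1.05609692e-01]), 'qvel': array([-1.25930749e-03, -9.60071221e-04, -9.74757677e-04, -2.44126686e-03,
       -2.88284630e-05, -3.96114111e-04]), 'tau': array([ 3.56079661e-03, -6.13622046e+01, -2.58607221e+01,  6.94136904e-02,
        4.70348855e-02, -4.29250065e-05]), 'eef_pos': array([ 164.75785617, -602.67154921,  214.1333883 ]), 'tcp_rot': array([-3.14061853e+00, -1.09240850e-04,  2.66790077e-01]), 'ft_force': array([ 0.65780802, -0.10242989,  0.46954174]), 'moment': array([ 0.00899932,  0.0237732 , -0.033191  ]), 'grip_force': 0.0, 'opening': 1.0020153484909191}
```
View pics/scene0.png

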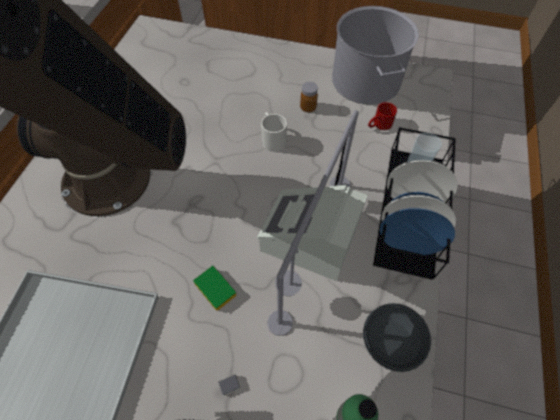

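View pics/side0.png

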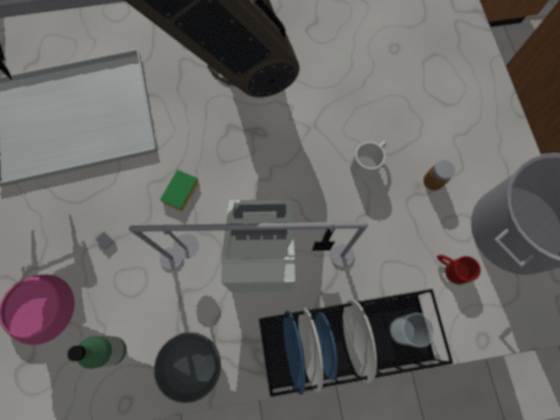

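Scene view: the tablet is near (231,384), sponge (215,287), mug (274,132), jar (309,97), bin around (310,225). In the side view the tablet is at (106,241) and the bin spans (222–297, 200–290).

Run:
```python
from h import *
S=np.load('scene0.npz');D=np.load('side0.npz');cs=info('scene');cd=info('side')
print('tablet',pt(cs,S['d'],231,382),pt(cd,D['d'],106,241),pt(cs,S['d'],231,382,17),pt(cd,D['d'],106,241,17))
for n,c,d,l in [('scene',cs,S['d'],[(215,287),(274,130),(309,90),(290,215),(340,195)]),('side',cd,D['d'],[(180,190),(370,155),(443,170),(260,215),(260,265),(240,280)])]:
    for u,v in l: print(n,u,v,pt(c,d,u,v).round(1))
a=cv2.resize(S['p'][170:290,245:385],None,fx=4,fy=4,interpolation=cv2.INTER_CUBIC)
b=cv2.resize(D['p'][190:300,210:310],None,fx=4.36,fy=4.36,interpolation=cv2.INTER_CUBIC)[:480,:]
m=np.hstack([a,np.zeros((480,4,3),np.uint8),np.pad(b,((0,480-b.shape[0]),(0,0),(0,0)))]);m=cv2.resize(m,(800,int(m.shape[0]*800/m.shape[1])));print(a.shape,b.shape,m.shape)
cv2.imwrite('pics/crop1.png',cv2.cvtColor(m,cv2.COLOR_RGB2BGR))
```

```text
tablet [ 522.79507135 -426.64601116   15.34088132] [ 520.73899045 -426.58606316   17.73634067] [ 523.03347856 -426.84003202   17.        ] [ 520.5132755  -426.87644955   17.        ]
scene 215 287 [ 419.6 -236.    26.5]
scene 274 130 [421.2 292.2  19. ]
scene 309 90 [498.5 418.9  86.2]
scene 290 215 [554.1 -40.6 106.5]
scene 340 195 [661.1  11.2 161.2]
side 180 190 [ 419.2 -228.3   28.4]
side 370 155 [400.  282.6  20.4]
side 443 170 [497.4 431.1  85. ]
side 260 215 [543.3 -34.1 102.2]
side 260 265 [674.7 -50.2 182.4]
side 240 280 [698.3 -95.1 181.4]
(480, 560, 3) (480, 436, 3) (384, 800, 3)
```

View pics/crop1.png

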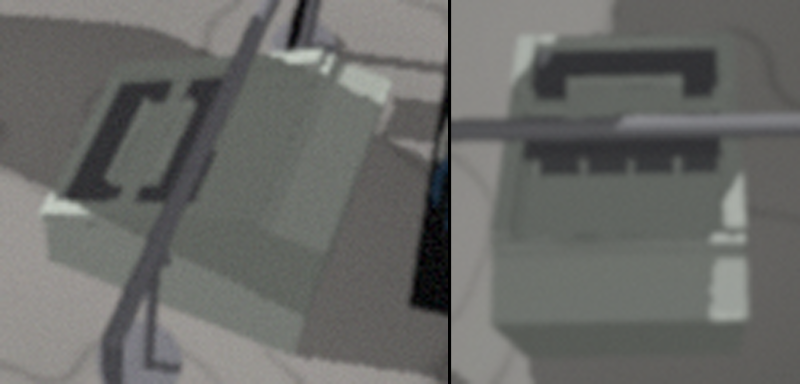

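The crop shows the dark mouth recess outline around the plate, the thumb plate mid-lid, and the rail's bar crossing above. Next I fit the bin pose from both depth maps, plus the rail and tablet.

```bash
cat > fit.py <<'E'
from h import *
from scipy.optimize import least_squares
S=np.load('scene0.npz');D=np.load('side0.npz')
C={n:cloud(info(n),a['d']) for n,a in (('scene',S),('side',D))}
s,co=np.sin(np.radians(35)),np.cos(np.radians(35))
def sdf(q,P):
    x0,y0,a=q; dx=P[:,0]-x0;dy=P[:,1]-y0
    x=np.cos(a)*dx+np.sin(a)*dy;y=-np.sin(a)*dx+np.cos(a)*dy;z=P[:,2]
    n=-(x+95)*s+(z-68)*co-11*(np.abs(y)>63)
    return np.max([-95-x,x-105,np.abs(y)-75,z-183,n],0)
for n in ('scene','side','both'):
    P=np.vstack([C[k].reshape(-1,3) for k in C if n in(k,'both')])
    P=P[(P[:,2]>15)&(P[:,2]<200)&(abs(P[:,0]-620)<130)&(abs(P[:,1]+45)<95)]
    r=least_squares(sdf,[625,-45,0],args=(P,),loss='soft_l1',f_scale=2)
    print(n,len(P),r.x.round(4),np.median(abs(sdf(r.x,P))).round(2),np.median(sdf(r.x,P)).round(2))
    # rail
    B=np.vstack([C[k].reshape(-1,3) for k in C if n in(k,'both')]);B=B[(B[:,2]>284)&(B[:,2]<304)&(abs(B[:,0]-640)<60)&(abs(B[:,1]+45)<200)]
    k=np.polyfit(B[:,1],B[:,0],1);print(' bar',len(B),'slope',k[0].round(4),'x at bin y',np.polyval(k,r.x[1]).round(1),np.percentile(B[:,2],[5,95]).round(1), B[:,0].min(),B[:,0].max())
    T=np.vstack([C[k].reshape(-1,3) for k in C if n in(k,'both')]);T=T[(T[:,2]>9)&(T[:,2]<28)&(abs(T[:,0]-522)<40)&(abs(T[:,1]+427)<40)]
    print(' tab',len(T),cv2.minAreaRect(T[:,:2].astype(np.float32)),T.mean(0).round(1),np.percentile(T[:,2],95))
S2=cv2.resize(S['p'][355:412,190:270],None,fx=5,fy=5,interpolation=cv2.INTER_CUBIC);D2=cv2.resize(D['p'][215:272,66:146],None,fx=5,fy=5,interpolation=cv2.INTER_CUBIC)
cv2.imwrite('pics/tab.png',cv2.cvtColor(np.hstack([S2,D2]),cv2.COLOR_RGB2BGR))
E
python3 fit.py
```

```text
scene 6304 [ 6.006174e+02 -4.469990e+01 -1.457000e-01] 1.49 0.27
 bar 1011 slope 0.1506 x at bin y 625.6 [291.2 297.4] 589.5035064082822 660.3572083163486
 tab 281 ((520.6544799804688, -432.7836608886719), (39.32855224609375, 30.54667854309082), 39.208106994628906) [ 520.9 -433.1   16.6] 19.5540093809027
side 5828 [ 6.013181e+02 -3.676550e+01 -1.437000e-01] 4.38 2.85
 bar 1429 slope 0.151 x at bin y 624.1 [291.7 298.4] 587.76392892327 657.4552536548638
 tab 199 ((517.0722045898438, -430.8953857421875), (39.471656799316406, 29.69195556640625), 37.262001037597656) [ 517.6 -429.9   17.6] 21.166501932318443
both 12132 [ 6.004656e+02 -4.463880e+01 -1.458000e-01] 3.0 0.95
 bar 2440 slope 0.1497 x at bin y 624.0 [291.4 298. ] 587.76392892327 660.3572083163486
 tab 480 ((518.9064331054688, -431.89642333984375), (41.35028076171875, 33.303672790527344), 37.645172119140625) [ 519.5 -431.8   17. ] 20.417698041127895
```

View pics/tab.png

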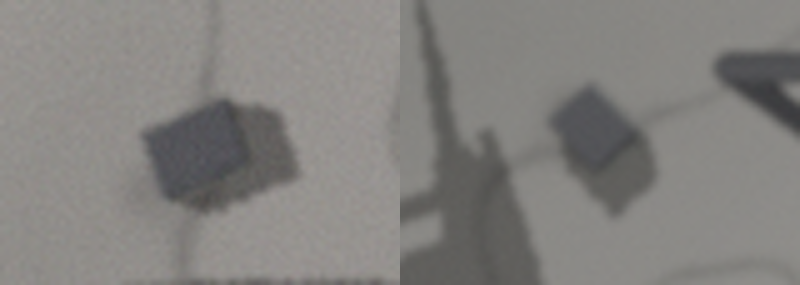

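```bash
cat >> h.py <<'E'
BX,BY,BA=600.5,-43.5,-0.146
def b2w(x,y,z): return np.array([BX+np.cos(BA)*x-np.sin(BA)*y,BY+np.sin(BA)*x+np.cos(BA)*y,z])
def sl(s,n,y=0): # slope coords -> bin coords
    S,C=np.sin(np.radians(35)),np.cos(np.radians(35)); return (-95+s*C-n*S,y,68+s*S+n*C)
def rel(w,yaw=None):
    s=env.state(); M=R.from_euler('xyz',s['tcp_rot']).as_matrix(); d=M.T@(np.array(w)-s['eef_pos'])
    t=None if yaw is None else -(yaw-s['tcp_rot'][2])
    print('tool d',d.round(1),'turn',t); return d
def here():
    s=env.state();p=s['eef_pos'];dx,dy=p[0]-BX,p[1]-BY;x=np.cos(BA)*dx+np.sin(BA)*dy;y=-np.sin(BA)*dx+np.cos(BA)*dy
    print('t',round(s['t'],2),'bin',round(x,1),round(y,1),round(p[2],1),'yaw',s['tcp_rot'].round(3),'F',s['ft_force'].round(1),'op',round(s['opening'],2),s['grip_force'])
E
python3 - <<'E'
from h import *
c=info('wrist');s=env.state();M=R.from_euler('xyz',s['tcp_rot']).as_matrix()
print('wrist off tool',M.T@(np.array(c['origin'])-s['eef_pos']),(M.T@att(c)).round(2),c['vertical_fov'])
cd=info('side');cs=info('scene')
for u,v in((223.2,282.3),(295.1,281.7)):print(pt(cd,None,u,v,183))
rel(b2w(-150,0,320),BA)
E
```

```text
wrist off tool [  82.46579239   -0.50238747 -170.3225109 ] [[ 0.   -0.96 -0.29]
 [ 1.    0.    0.  ]
 [-0.   -0.29  0.96]] 67.47900594463776
[ 697.4918365  -129.31964128  183.        ]
[720.40849776  15.12069174 183.        ]
tool d [ 430.4 -484.8 -105.3] turn 0.41279007691721803
```

```bash
python3 steer.py '[[108,-121,-30,0,0],[108,-121,-30,0,0],[108,-121,-30,0,0],[108,-121,-30,0,0],[108,-121,-30,0,0]]'
python3 steer.py '[[108,-121,-30,0,0],[108,-121,-30,0,0],[108,-121,-30,0,0],[108,-121,-30,0,0],[108,-121,-30,0,0]]'
python3 steer.py '[[108,-121,-30,0,0],[108,-121,-30,0,0],[108,-121,-30,0,0],[108,-121,-30,0,0],[108,-121,-30,0,0]]'
python3 steer.py '[[108,-121,-30,0,0],[108,-121,-30,0,0],[108,-121,-30,0,0],[108,-121,-30,0,0],[108,-121,-30,0,0]]'
python3 steer.py '[[0,0,0,-0.12,0],[0,0,0,-0.24,0],[0,0,0,-0.36,0],[0,0,0,-0.48,0],[0,0,0,-0.6,0]]'
python3 -c "
from h import *
here();print(env.state()['joints'])"
```

```text
t: 0.52
eef_pos: [239.0, -452.9, 245.9]
tcp_rot: [-3.141, -0.001, 0.27]
ft_force: [-0.1, -1.3, 0.1]
opening: 0.703
grip_force: 0.0
t: 0.93
eef_pos: [311.0, -308.1, 275.8]
tcp_rot: [3.141, -0.001, 0.27]
ft_force: [-0.7, -0.8, 0.1]
opening: 0.357
grip_force: 0.0
t: 1.35
eef_pos: [383.7, -163.0, 305.8]
tcp_rot: [3.141, -0.002, 0.272]
ft_force: [0.8, -0.3, 0.3]
opening: 0.025
grip_force: 0.0
t: 1.77
eef_pos: [456.2, -18.0, 335.5]
tcp_rot: [-3.141, -0.002, 0.271]
ft_force: [-0.3, 0.7, 0.1]
opening: 0.004
grip_force: 0.0
t: 2.18
eef_pos: [454.0, -22.8, 334.2]
tcp_rot: [-3.141, 0.0, 0.873]
ft_force: [-0.7, -0.6, 0.2]
opening: 0.004
grip_force: 0.0
t 2.18 bin -148.0 -0.9 334.2 yaw [-3.141  0.     0.873] F [-0.7 -0.6  0.2] op 0.0 0.0
[-1.95564710e-01  1.27189557e-01  1.77012149e+00 -2.55081781e-04
  1.24482549e+00  5.02778460e-01]
```

```bash
python3 steer.py '[[0,0,0,-0.12,0],[0,0,0,-0.24,0],[0,0,0,-0.36,0],[0,0,0,-0.48,0],[0,0,0,-0.6,0]]' | grep rot
python3 steer.py '[[0,0,0,-0.12,0],[0,0,0,-0.24,0],[0,0,0,-0.36,0],[0,0,0,-0.48,0],[0,0,0,-0.6,0]]' | grep rot
python3 steer.py '[[0,0,0,-0.12,0],[0,0,0,-0.24,0],[0,0,0,-0.36,0],[0,0,0,-0.48,0],[0,0,0,-0.6,0]]' | grep rot
python3 steer.py '[[0,0,0,-0.12,0],[0,0,0,-0.24,0],[0,0,0,-0.323,0],[0,0,0,-0.323,0]]'
python3 -c "
from h import *
here();print(env.state()['joints'])
c,p,d=grab('wrist');np.savez('w1.npz',p=p,d=d,o=c['origin'],a=c['attitude']);cv2.imwrite('pics/w1.png',cv2.cvtColor(p,cv2.COLOR_RGB2BGR))"
```

```text
tcp_rot: [-3.141, 0.0, 1.472]
tcp_rot: [-3.141, -0.0, 2.072]
tcp_rot: [-3.141, -0.001, 2.672]
t: 3.77
eef_pos: [453.9, -22.9, 334.3]
tcp_rot: [-3.141, -0.001, 2.993]
ft_force: [-0.2, -0.5, 0.6]
opening: 0.004
grip_force: 0.0
t 3.77 bin -148.0 -0.9 334.3 yaw [-3.141e+00 -1.000e-03  2.993e+00] F [-0.2 -0.5  0.6] op 0.0 0.0
[-1.95703999e-01  1.27120317e-01  1.77013083e+00 -2.61809546e-04
  1.24485401e+00 -1.61791014e+00]
```

View pics/w1.png

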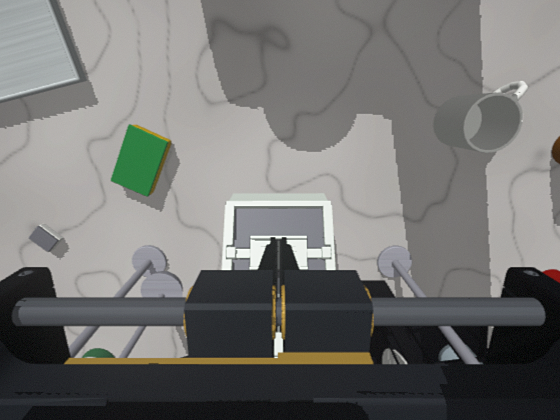

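Wrist view: bin front edge at rows ~195–202 (cols 224–332), grey lid below, thumb plate with its ears at (232,250) and (328,250). The tablet is at (47,237). I refit with the wrist depth.

```bash
cat > fit2.py <<'E'
from h import *
from scipy.optimize import least_squares
W=np.load('w1.npz');c=info('wrist');c['origin']=W['o'];c['attitude']=W['a'];C=cloud(c,W['d'])
s,co=np.sin(np.radians(35)),np.cos(np.radians(35))
def loc(q,P):
    x0,y0,a=q[:3]; dx=P[:,0]-x0;dy=P[:,1]-y0
    return np.cos(a)*dx+np.sin(a)*dy,-np.sin(a)*dx+np.cos(a)*dy,P[:,2]
def sdf(q,P):
    x,y,z=loc(q,P)
    n=-(x+95)*s+(z-68)*co-11*(np.abs(y)>63)
    return np.max([-95-x,x-105,np.abs(y)-75,z-183,n],0)
P=C[150:275,200:360].reshape(-1,3);ok=(W['d'][150:275,200:360].ravel()>330);P=P[ok&(P[:,2]>15)&(P[:,2]<190)]
r=least_squares(sdf,[602,-44,-.146],args=(P,),loss='soft_l1',f_scale=2)
print(len(P),r.x.round(4),np.median(abs(sdf(r.x,P))))
x,y,z=loc(r.x,P);n=-(x+95)*s+(z-68)*co;S=(x+95)*co+(z-68)*s
for a,b in((-75,-63),(-60,-42),(-36,-20),(20,36),(42,60),(63,75)):
    k=(y>a)&(y<b);print((a,b),[(int(t),np.median(n[k&(abs(S-t)<2.5)]).round(1)) for t in range(0,120,5) if (k&(abs(S-t)<2.5)).sum()>3])
print('yext',np.percentile(y[z>60],[.5,99.5]),'xmin',np.percentile(x[z>40],1))
for n_,l in (('tab',[(47,237)]),('bin',[(233,205),(323,205),(278,225),(234,250),(326,250)])):
    for u,v in l: print(n_,u,v,C[v,u].round(1))
T=C[215:260,20:80].reshape(-1,3);T=T[(T[:,2]>8)&(T[:,2]<28)];print(len(T),T.mean(0),cv2.minAreaRect(T[:,:2].astype(np.float32)),np.percentile(T[:,2],[10,50,95]))
big=cv2.resize(W['p'][190:275,210:350],(784,476),interpolation=cv2.INTER_CUBIC);cv2.imwrite('pics/w1c.png',cv2.cvtColor(big,cv2.COLOR_RGB2BGR))
E
python3 fit2.py
```

```text
7039 [ 5.953154e+02 -4.423940e+01 -1.514000e-01] 1.3939336546092775
(-75, -63) [(0, np.float64(4.9)), (5, np.float64(10.7)), (10, np.float64(10.4)), (15, np.float64(10.6)), (20, np.float64(10.6)), (25, np.float64(10.4)), (30, np.float64(10.4)), (35, np.float64(10.8)), (40, np.float64(10.8)), (45, np.float64(10.5)), (50, np.float64(10.7)), (55, np.float64(10.6)), (60, np.float64(10.1)), (65, np.float64(9.2)), (70, np.float64(9.4)), (75, np.float64(8.5)), (80, np.float64(8.9)), (85, np.float64(10.9)), (90, np.float64(10.7)), (95, np.float64(10.6))]
(-60, -42) [(0, np.float64(4.6)), (5, np.float64(-1.4)), (10, np.float64(-1.5)), (15, np.float64(-1.5)), (20, np.float64(-1.5)), (25, np.float64(-1.3)), (30, np.float64(-1.4)), (35, np.float64(-1.3)), (40, np.float64(-1.4)), (45, np.float64(-1.2)), (50, np.float64(-1.1)), (55, np.float64(-1.4)), (60, np.float64(-1.3)), (65, np.float64(-0.6)), (70, np.float64(1.1)), (75, np.float64(1.4)), (80, np.float64(-1.4)), (85, np.float64(-1.5)), (90, np.float64(-1.3)), (95, np.float64(-1.2))]
(-36, -20) [(0, np.float64(4.8)), (5, np.float64(-0.9)), (10
[... 1599 characters left out ...]
)), (45, np.float64(10.6)), (50, np.float64(11.0)), (55, np.float64(10.3)), (60, np.float64(9.9)), (65, np.float64(9.5)), (70, np.float64(9.4)), (75, np.float64(8.5)), (80, np.float64(10.6)), (85, np.float64(10.6)), (90, np.float64(10.6)), (95, np.float64(10.6))]
yext [-73.48920276  75.05545726] xmin -100.05804166138975
tab 47 237 [ 515.9 -421.5   18.9]
bin 233 205 [489.8 -92.4  80.3]
bin 323 205 [509.3  33.3  77.8]
bin 278 225 [527.  -33.8  85.4]
bin 234 250 [543.1 -96.4 114.8]
bin 326 250 [561.7  26.8 114. ]
493 [ 517.90098191 -428.31636319   16.41050845] ((519.1458740234375, -431.0827331542969), (40.31139373779297, 31.7584228515625), 39.0429573059082) [11.16808029 17.40799364 19.08912123]
```

View pics/w1c.png

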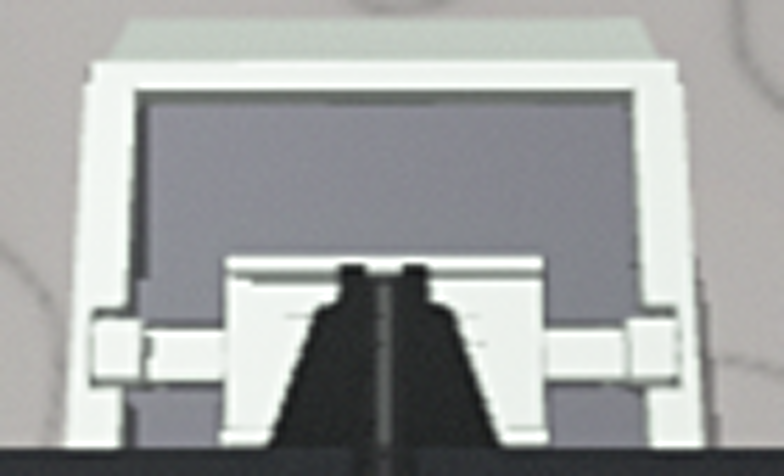

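The crop confirms the model: frame +4.8, lips +10.6, plate +1.7, ridges near s≈50 and 95, and lid shut. I use a bin origin of (596.5, −43.5) and approach the catch.

```bash
sed -i 's/^BX,BY,BA=.*/BX,BY,BA=596.5,-43.5,-0.15/' h.py
python3 - <<'E'
from h import *
here()
x,y,z=sl(84,30); rel(b2w(x-10,y,z),BA+np.pi)
E
```

```text
t 3.82 bin -144.1 -0.8 334.3 yaw [-3.141e+00 -1.000e-03  2.988e+00] F [ 1.4 -0.3  0.6] op 0.01 0.0
tool d [-90.8   1.2 193.5] turn -0.003803397601440217
```

```bash
python3 steer.py '[[-91,1,193,0,0],[-91,1,193,0,0],[-91,1,193,0,0],[-91,1,193,0,0],[-91,1,193,0,0]]'
python3 steer.py '[[0,0,20,0,0],[-14,0,20,0,0],[-14,0,20,0,0],[-14,0,20,0,0]]'
python3 -c "
from h import *
here()"
```

```text
t: 4.23
eef_pos: [542.5, -35.2, 144.3]
tcp_rot: [-3.141, 0.0, 2.986]
ft_force: [2.4, -0.5, -0.1]
opening: 0.004
grip_force: 0.0
t: 4.57
eef_pos: [555.9, -37.1, 125.9]
tcp_rot: [-3.141, -0.0, 2.987]
ft_force: [0.8, -0.3, -0.3]
opening: 0.005
grip_force: 0.0
t 4.57 bin -41.1 0.3 125.9 yaw [-3.141 -0.     2.987] F [ 0.8 -0.3 -0.3] op 0.0 0.0
```

```bash
cat > s.py <<'E'
from h import *
s=env.state();p=s['eef_pos'];dx,dy=p[0]-BX,p[1]-BY;x=np.cos(BA)*dx+np.sin(BA)*dy+10;z=p[2]
f=s['ft_force'];fx=np.cos(BA)*f[0]+np.sin(BA)*f[1];S,C=.5736,.8192
print('t %.2f edge s %.1f n %.1f  Fup %.1f Fout %.1f  fy %.1f'%(s['t'],(x+95)*C+(z-68)*S,-(x+95)*S+(z-68)*C,fx*C+f[2]*S,-fx*S+f[2]*C,-np.sin(BA)*f[0]+np.cos(BA)*f[1]))
E
python3 s.py
python3 steer.py '[[-3,0,4.3,0,0],[-3,0,4.3,0,0]]'>/dev/null; python3 s.py
python3 steer.py '[[-1.15,0,1.64,0,0],[-1.15,0,1.64,0,0]]'>/dev/null; python3 s.py
python3 steer.py '[[-1.15,0,1.64,0,0],[-1.15,0,1.64,0,0]]'>/dev/null; python3 s.py
python3 steer.py '[[-1.15,0,1.64,0,0],[-1.15,0,1.64,0,0]]'>/dev/null; python3 s.py
python3 steer.py '[[-1.15,0,1.64,0,0],[-1.15,0,1.64,0,0]]'>/dev/null; python3 s.py
```

```text
t 4.57 edge s 85.5 n 10.8  Fup 0.5 Fout -0.7  fy -0.2
t 4.73 edge s 85.5 n 6.2  Fup -1.1 Fout 1.3  fy 0.3
t 4.90 edge s 85.3 n 4.4  Fup -1.7 Fout 4.0  fy -0.7
t 5.07 edge s 85.3 n 2.1  Fup -1.4 Fout 4.6  fy 0.4
t 5.23 edge s 85.4 n -0.2  Fup -2.1 Fout 5.3  fy -0.6
t 5.40 edge s 85.4 n -2.3  Fup -2.2 Fout 5.0  fy 0.3
```

```bash
python3 steer.py '[[-0.57,0,0.82,0,0],[-0.57,0,0.82,0,0]]'>/dev/null; python3 s.py
python3 steer.py '[[-0.57,0,0.82,0,0],[-0.57,0,0.82,0,0]]'>/dev/null; python3 s.py
```

```text
t 5.57 edge s 85.4 n -3.2  Fup -1.9 Fout 5.7  fy -0.2
t 5.73 edge s 85.4 n -4.2  Fup -2.4 Fout 5.0  fy -0.8
```

```bash
python3 steer.py '[[-0.4,0,0.57,0,0],[-0.4,0,0.57,0,0]]'>/dev/null; python3 s.py
python3 steer.py '[[-0.4,0,0.57,0,0],[-0.4,0,0.57,0,0]]'>/dev/null; python3 s.py
```

```text
t 5.90 edge s 85.4 n -4.8  Fup -1.9 Fout 5.7  fy -0.5
t 6.07 edge s 85.4 n -5.5  Fup -2.5 Fout 4.9  fy -0.2
```

```bash
python3 steer.py '[[-0.3,0,0.41,0,0],[-0.3,0,0.41,0,0]]'>/dev/null; python3 s.py
python3 steer.py '[[-0.3,0,0.41,0,0],[-0.3,0,0.41,0,0]]'>/dev/null; python3 s.py
```

```text
t 6.23 edge s 85.3 n -5.9  Fup -2.9 Fout 6.8  fy 0.5
t 6.40 edge s 85.1 n -6.2  Fup -3.5 Fout 7.8  fy -0.9
```

```bash
python3 steer.py '[[-0.82,0,-0.57,0,0],[-1.64,0,-1.15,0,0]]'>/dev/null; python3 s.py
python3 steer.py '[[-0.82,0,-0.57,0,0],[-1.64,0,-1.15,0,0]]'>/dev/null; python3 s.py
python3 steer.py '[[-0.82,0,-0.57,0,0],[-1.64,0,-1.15,0,0]]'>/dev/null; python3 s.py
```

```text
t 6.57 edge s 86.7 n -6.2  Fup -5.3 Fout 8.5  fy -0.2
t 6.73 edge s 88.7 n -6.2  Fup -4.1 Fout 6.9  fy -0.1
t 6.90 edge s 90.7 n -6.2  Fup -4.3 Fout 7.1  fy -0.2
```

```bash
python3 steer.py '[[-0.82,0,-0.57,0,0],[-1.64,0,-1.15,0,0]]'>/dev/null; python3 s.py
python3 steer.py '[[-0.82,0,-0.57,0,0],[-1.64,0,-1.15,0,0]]'>/dev/null; python3 s.py
python3 -c "
from h import *
for n in ['scene','side']:
    c,p,d=grab(n);np.savez(n+'1.npz',p=p,d=d);cv2.imwrite('pics/'+n+'1.png',cv2.cvtColor(cv2.resize(p[120:300,200:400],(800,720))[:600],cv2.COLOR_RGB2BGR))
here()"
```

```text
t 7.07 edge s 92.7 n -6.2  Fup -4.5 Fout 7.8  fy -0.1
t 7.23 edge s 94.7 n -6.2  Fup -5.1 Fout 6.7  fy -0.3
t 7.33 bin -23.7 0.6 117.4 yaw [ 3.142e+00 -2.000e-03  2.990e+00] F [-7.8  0.6  3.6] op 0.01 3.9373625814914703
```

View pics/scene1.png

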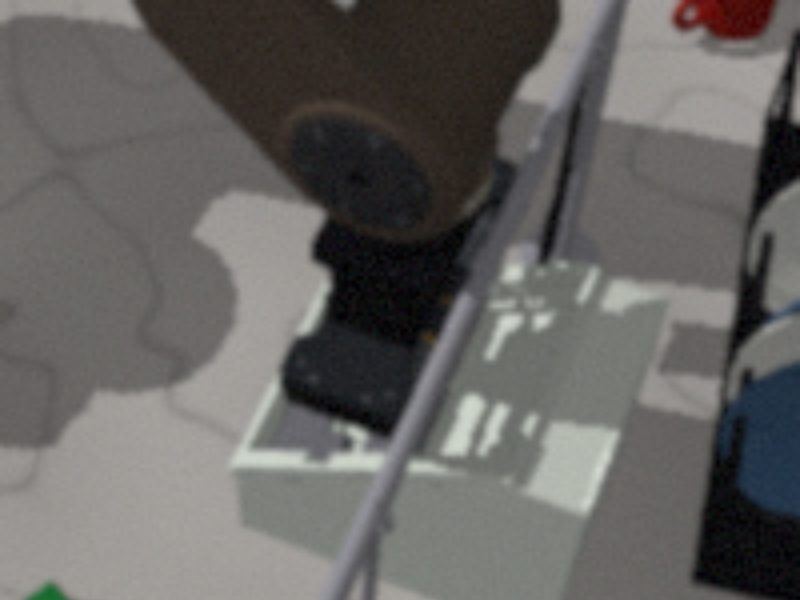

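The arm's body has come close to the bar, with the fingers on the plate; the lid's position is hidden here. I measure it from wrist depth instead.

```bash
cat > lid.py <<'E'
from h import *
c,p,d=grab('wrist');C=cloud(c,d).reshape(-1,3);P=C[d.ravel()>60]
dx=P[:,0]-BX;dy=P[:,1]-BY;x=np.cos(BA)*dx+np.sin(BA)*dy;y=-np.sin(BA)*dx+np.cos(BA)*dy;z=P[:,2]
n=-(x+95)*.5736+(z-68)*.8192;S=(x+95)*.8192+(z-68)*.5736
for a,b in((-74,-64),(-60,-42),(-36,-20),(20,36),(42,60)):
    k=(y>a)&(y<b)&(n<30);print((a,b),[(int(t),float(np.median(n[k&(abs(S-t)<1.5)]).round(1))) for t in range(-3,130,3) if (k&(abs(S-t)<1.5)).sum()>8])
E
python3 lid.py
```

```text
(-74, -64) [(-3, 5.2), (0, 5.3), (3, 10.7), (6, 11.0), (9, 11.1), (12, 11.2), (15, 11.2), (18, 11.2), (21, 11.2), (24, 11.2), (27, 11.2), (30, 11.2), (33, 11.1), (36, 11.2), (39, 11.2), (42, 11.1), (45, 11.2), (48, 11.3), (51, 11.3), (54, 11.1), (57, 11.1), (60, 5.5), (63, -0.4), (66, 1.4), (69, 0.6), (72, 2.2), (75, 0.4), (78, 7.0), (81, 11.1), (84, 11.1), (87, 11.3), (90, 11.4), (93, 11.2), (96, 11.4), (99, 11.4), (102, 11.3), (105, 11.3), (108, 11.3), (111, 11.2), (126, 11.1), (129, 11.2)]
(-60, -42) [(-3, 5.2), (0, 5.4), (3, 1.0), (15, -0.9), (18, -0.7), (21, -0.7), (24, -0.6), (27, -0.7), (30, -0.7), (33, -0.8), (36, -0.7), (39, -0.7), (42, -0.8), (45, -0.8), (48, -0.9), (51, -0.8), (54, -0.8), (57, -0.7), (60, -0.7), (63, -0.6), (66, -0.6), (69, -0.8), (72, -1.6), (75, -8.5), (78, -8.5), (81, -8.5), (84, -8.4), (87, -8.1), (90, -0.7), (93, -0.7), (96, -0.8), (99, -0.6), (102, -0.7), (105, -0.8), (108, -0.8), (111, -0.5), (126, -0.6), (129, -17.8)]
(-36, -20) [(-3, 5.3), (0, 5.5), (3, 0.7), (15, -0.7), (18, -0.7), (21, -0.6), (24, -0.7), (27, -0.7), (30, -0.8), (33, -0.6), (36, 
[... 354 characters left out ...]
0.7), (36, -0.6), (39, -0.7), (42, -0.7), (45, -0.6), (48, -0.6), (51, -0.7), (54, -0.7), (57, -2.5), (60, -3.4), (63, -8.0), (66, -8.1), (69, -7.9), (72, -8.0), (75, -8.2), (78, -8.0), (81, -8.0), (84, -7.9), (87, -8.1), (90, -8.1), (93, -8.0)]
(42, 60) [(-3, 5.4), (0, 5.4), (3, 0.5), (15, -0.4), (18, -0.6), (21, -0.6), (24, -0.5), (27, -0.5), (30, -0.5), (33, -0.6), (36, -0.6), (39, -0.4), (42, -0.7), (45, -0.6), (48, -0.6), (51, -0.8), (54, -0.7), (57, -0.6), (60, -0.5), (63, -0.6), (66, -0.7), (69, -0.6), (72, -2.0), (75, -8.4), (78, -8.4), (81, -8.2), (84, -8.5), (87, -0.7), (90, -0.4), (93, -0.5), (96, -0.6), (99, -0.5), (102, -0.5), (105, -0.3), (108, -0.4), (111, -0.7), (129, -17.4)]
```

```bash
python3 steer.py '[[-0.82,0,-0.57,0,0],[-1.64,0,-1.15,0,0]]'>/dev/null; python3 s.py
python3 steer.py '[[-0.82,0,-0.57,0,0],[-1.64,0,-1.15,0,0]]'>/dev/null; python3 s.py
python3 steer.py '[[0,0,-0.6,0,0],[0,0,-12,0,0],[0,0,-12,0,0]]'>/dev/null; python3 s.py
python3 lid.py | grep 42
python3 -c "
from h import *
here();x,y,z=sl(15,-3);print(x,z);rel(b2w(x-30,0,z+30))"
```

```text
t 7.55 edge s 96.7 n -6.2  Fup -5.1 Fout 7.7  fy 0.2
t 7.72 edge s 98.7 n -6.2  Fup -5.5 Fout 7.4  fy 0.2
t 7.97 edge s 108.5 n 3.8  Fup 0.7 Fout -0.4  fy -0.0
(-74, -64) [(-3, 5.1), (0, 5.8), (3, 10.9), (6, 11.0), (9, 11.1), (12, 11.3), (15, 11.2), (18, 11.1), (21, 11.2), (24, 11.3), (27, 11.2), (30, 11.2), (33, 11.4), (36, 11.2), (39, 11.2), (42, 11.3), (45, 11.4), (48, 11.1), (51, 11.1), (54, 11.3), (57, 11.1), (60, 6.5), (63, 0.4), (66, -0.6), (69, 1.1), (72, 0.6), (75, 2.5), (78, 9.0), (81, 11.2), (84, 11.3), (87, 11.3), (90, 11.2), (93, 11.2), (96, 11.3), (99, 11.3), (102, 11.5), (105, 11.3), (108, 11.3), (111, 11.3), (114, 11.3), (117, 11.2), (120, 11.2), (123, 11.3), (126, 11.5)]
(-60, -42) [(-3, 5.2), (0, 5.2), (3, 1.0), (21, -0.8), (24, -0.6), (27, -0.7), (30, -0.7), (33, -0.6), (36, -0.7), (39, -0.7), (42, -0.9), (45, -0.8), (48, -0.8), (51, -0.9), (54, -0.8), (57, -0.6), (60, -0.7), (63, -0.7), (66, -0.7), (69, -0.7), (72, -0.9), (75, -0.6), (78, -3.0), (81, -6.9), (84, -7.0), (87, -7.0), (90, -7.1), (93, -0.8), (96, -0.7), (99, -0.7), (102, -0.7), (105, -0.8), (108, -0.7
[... 801 characters left out ...]
, (93, -6.5), (96, -6.4), (99, -6.6), (102, -6.6), (105, -0.7), (108, -1.0)]
(42, 60) [(-3, 5.4), (0, 5.4), (3, 0.8), (21, -0.5), (24, -0.5), (27, -0.5), (30, -0.4), (33, -0.6), (36, -0.5), (39, -0.6), (42, -0.5), (45, -0.6), (48, -0.6), (51, -0.6), (54, -0.7), (57, -0.5), (60, -0.4), (63, -0.5), (66, -0.7), (69, -0.5), (72, -0.7), (75, -0.7), (78, -5.1), (81, -6.8), (84, -7.1), (87, -6.9), (90, -7.0), (93, -0.8), (96, -0.5), (99, -0.5), (102, -0.6), (105, -0.6), (108, -0.5), (111, -0.6), (114, -0.6), (117, -0.5), (120, -0.7), (123, -0.5)]
t 8.02 bin -18.4 0.5 132.8 yaw [-3.141  0.004  2.99 ] F [ 0.4 -1.  -0. ] op 0.0 0.0
-80.99199002661199 74.14619041239871
tool d [92.7 -0.7 28.3] turn None
```

```bash
python3 steer.py '[[30,0,12,0,0],[70,-0.5,42,0,0],[70,-0.5,42,0,0],[70,-0.5,42,0,0]]'>/dev/null; python3 s.py
python3 steer.py '[[-2.3,0,3.3,0,0],[-2.3,0,3.3,0,0]]'>/dev/null; python3 s.py
python3 steer.py '[[-1.15,0,1.64,0,0],[-1.15,0,1.64,0,0]]'>/dev/null; python3 s.py
python3 steer.py '[[-0.57,0,0.82,0,0],[-0.57,0,0.82,0,0]]'>/dev/null; python3 s.py
```

```text
t 8.35 edge s 22.9 n 9.2  Fup 1.0 Fout -0.7  fy -0.1
t 8.52 edge s 27.0 n 4.0  Fup 0.4 Fout 0.1  fy -0.0
t 8.68 edge s 26.1 n 2.4  Fup -0.3 Fout 0.2  fy -0.1
t 8.85 edge s 25.4 n 1.8  Fup -0.2 Fout -0.2  fy -0.1
```

```bash
python3 steer.py '[[-0.57,0,0.82,0,0],[-0.57,0,0.82,0,0]]'>/dev/null; python3 s.py
python3 steer.py '[[-0.57,0,0.82,0,0],[-0.57,0,0.82,0,0]]'>/dev/null; python3 s.py
```

```text
t 9.02 edge s 25.1 n 0.9  Fup 0.2 Fout 0.2  fy -0.9
t 9.18 edge s 25.0 n 0.0  Fup 1.2 Fout 0.8  fy -0.5
```

```bash
python3 steer.py '[[-0.57,0,0.82,0,0],[-0.57,0,0.82,0,0]]'>/dev/null; python3 s.py
python3 steer.py '[[-0.57,0,0.82,0,0],[-0.57,0,0.82,0,0]]'>/dev/null; python3 s.py
```

```text
t 9.35 edge s 24.9 n -0.6  Fup 1.9 Fout 8.0  fy -0.9
t 9.52 edge s 24.7 n -1.0  Fup 2.8 Fout 16.9  fy 0.3
```

```bash
python3 steer.py '[[-1.64,0,-1.15,0,0],[-3.28,0,-2.29,0,0],[-4.92,0,-3.44,0,0],[-6.55,0,-4.59,0,0]]'>/dev/null; python3 s.py
python3 steer.py '[[-1.64,0,-1.15,0,0],[-3.28,0,-2.29,0,0],[-4.92,0,-3.44,0,0],[-6.55,0,-4.59,0,0]]'>/dev/null; python3 s.py; python3 lid.py | grep '(-60'
```

```text
t 9.85 edge s 30.4 n -0.7  Fup -6.8 Fout 11.0  fy -0.5
t 10.18 edge s 38.4 n -0.7  Fup -6.9 Fout 10.9  fy -0.1
(-60, -42) [(-3, 4.5), (0, 4.7), (3, -1.3), (6, -62.4), (9, -64.5), (12, -67.0), (15, -79.5), (18, -78.0), (21, -73.5), (33, -0.6), (36, -0.7), (39, -0.7), (42, -0.7), (45, -0.7), (48, -0.6), (51, -1.0), (54, -0.6), (69, -0.6), (72, -0.7), (75, -0.7), (78, -0.6), (81, -0.7), (84, -0.8), (87, -0.8)]
```

```bash
python3 steer.py '[[-2.6,0,-1.5,0,0],[-5.1,0,-3.2,0,0],[-7.5,0,-5,0,0],[-10,0,-6.7,0,0]]'>/dev/null; python3 s.py
python3 steer.py '[[-2.46,0,-1.72,0,0],[-4.92,0,-3.44,0,0],[-7.37,0,-5.16,0,0],[-9.83,0,-6.88,0,0]]'>/dev/null; python3 s.py; python3 lid.py | grep '(-60'
```

```text
t 10.57 edge s 50.3 n -0.8  Fup -6.2 Fout 13.6  fy -0.7
t 10.90 edge s 62.4 n -0.8  Fup -6.1 Fout 13.1  fy 0.5
(-60, -42) [(-3, 4.5), (0, 4.5), (3, -1.0), (6, -62.3), (9, -64.5), (12, -67.6), (15, -69.9), (18, -78.1), (21, -73.6), (24, -73.9), (27, -75.8), (30, -77.8), (33, -79.8), (36, -81.9), (39, -84.1), (42, -86.3), (57, -0.9), (60, -0.7), (63, -0.8), (66, -0.8), (69, -0.8), (72, -0.9), (75, -0.8), (78, -0.7), (93, -0.5), (96, -0.7), (99, -0.7), (102, -0.7), (105, -0.7), (108, -0.8), (111, -0.8)]
```

```bash
python3 steer.py '[[-2.46,0,-1.72,0,0],[-4.92,0,-3.44,0,0],[-7.37,0,-5.16,0,0],[-9.83,0,-6.88,0,0]]'>/dev/null; python3 s.py
python3 steer.py '[[-2.46,0,-1.72,0,0],[-4.92,0,-3.44,0,0],[-7.37,0,-5.16,0,0]]'>/dev/null; python3 s.py
python3 steer.py '[[-1.64,0,-1.15,0,0],[-3.28,0,-2.29,0,0]]'>/dev/null; python3 s.py; python3 lid.py | grep '(-60'
```

```text
t 11.28 edge s 74.4 n -0.8  Fup -7.6 Fout 14.1  fy 0.5
t 11.53 edge s 83.5 n -0.8  Fup -5.7 Fout 14.2  fy 1.1
t 11.70 edge s 87.5 n -0.8  Fup -6.2 Fout 14.3  fy -0.0
(-60, -42) [(-3, 4.2), (0, 4.6), (3, -0.9), (6, -62.1), (9, -64.3), (12, -67.6), (15, -69.3), (18, -78.2), (21, -73.2), (24, -73.9), (27, -75.9), (30, -78.1), (33, -80.3), (36, -82.2), (39, -84.0), (42, -86.3), (45, -88.8), (48, -90.8), (51, -93.4), (54, -105.2), (57, -101.3), (60, -100.6), (63, -102.2), (66, -103.9), (81, -0.9), (84, -0.6), (87, -0.6), (90, -0.6), (93, -0.7), (96, -0.8), (99, -0.7), (102, -0.6), (120, -0.9), (123, -0.6), (126, -0.6), (129, -0.7)]
```

```bash
python3 steer.py '[[-1.64,0,-1.15,0,0],[-3.28,0,-2.29,0,0]]'>/dev/null; python3 s.py
python3 steer.py '[[-1.64,0,-1.15,0,0],[-3.28,0,-2.29,0,0]]'>/dev/null; python3 s.py; python3 lid.py | grep '(-60' | cut -c 300-
```

```text
t 11.92 edge s 91.4 n -0.8  Fup -6.0 Fout 13.2  fy 0.5
t 12.08 edge s 94.9 n -0.8  Fup -9.7 Fout 13.8  fy -1.0
-102.2), (66, -104.3), (69, -105.9), (87, -0.9), (90, -0.6), (93, -0.6), (96, -0.7), (99, -0.6), (102, -0.9), (105, -0.9), (108, -0.5), (111, -0.7), (126, -0.8), (129, -0.7)]
```

```bash
python3 steer.py '[[-1.64,0,-1.15,0,0],[-1.64,0,-1.15,0,0]]'>/dev/null; python3 s.py
python3 steer.py '[[0,0,-2,0,0],[3,0,-15,0,0],[40,0,-40,0,0],[80,0,-60,0,0],[110,0,-75,0,0]]'>/dev/null; python3 s.py
python3 lid.py | grep '42' | cut -c 150-
python3 -c "
from h import *
here(); rel([519,-431.7,130],2.25)"
```

```text
t 12.30 edge s 97.2 n -0.8  Fup -7.1 Fout 14.8  fy -1.1
t 12.72 edge s 52.5 n 124.1  Fup 1.3 Fout 0.7  fy -0.8
, -77.0)]
-77.6)]
t 12.77 bin -138.2 0.7 202.5 yaw [-3.141e+00  1.000e-03  2.990e+00] F [-1.4  3.1  3.9] op 0.01 0.0
tool d [-119.9 -396.    72.6] turn 0.7404814435679579
```

```bash
python3 steer.py '[[-10,-40,6,0,1],[-20,-80,12,0,1],[-30,-120,18,0,1],[-40,-160,24,0,1],[-50,-200,30,0,1]]'>/dev/null
python3 steer.py '[[-14,-39,9,0.12,1],[-28,-78,17,0.24,1],[-42,-117,26,0.36,1],[-56,-157,35,0.48,1],[-70,-196,43,0.6,1]]'>/dev/null
python3 steer.py '[[0,0,0,0.12,1],[0,0,0,0.14,1],[0,0,0,0.14,1]]'
python3 -c "
from h import *
here(); rel([519,-431.7,60],2.25)
c,p,d=grab('wrist');C=cloud(c,d);T=C.reshape(-1,3);T=T[(T[:,2]>9)&(T[:,2]<28)&(abs(T[:,0]-519)<35)&(abs(T[:,1]+432)<35)]
print(len(T),cv2.minAreaRect(T[:,:2].astype(np.float32)),np.percentile(T[:,2],[5,50,95]))
cv2.imwrite('pics/w2.png',cv2.cvtColor(p,cv2.COLOR_RGB2BGR))"
```

```text
t: 13.85
eef_pos: [524.0, -428.9, 126.8]
tcp_rot: [3.142, 0.0, 2.251]
ft_force: [-0.1, 0.5, -1.0]
opening: 0.862
grip_force: 0.0
t 13.85 bin -14.1 -391.9 126.8 yaw [3.142 0.    2.251] F [-0.1  0.5 -1. ] op 0.86 0.0
tool d [ 1.  -5.7 66.8] turn 0.0013730490789156669
1344 ((518.8975219726562, -431.45416259765625), (39.335182189941406, 29.378267288208008), 38.12285232543945) [14.68375802 17.19630124 18.39360836]
```

```bash
python3 steer.py '[[1,-5.5,30,0.015,1],[1,-5.5,60,0.015,1],[1,-5.5,90,0.015,1],[1,-5.5,110,0.015,1],[1,-5.5,120,0.015,1]]'
python3 steer.py '[[0,0,1,0,1],[0,0,1,0,0.3],[0,0,1,0,0.3],[0,0,1,0,0.3],[0,0,1,0,0.3]]'
python3 steer.py '[[0,0,0,0,0.2],[0,0,0,0,0.2],[0,0,0,0,0.2],[0,0,0,0,0.2],[0,0,0,0,0.2]]'
```

```text
t: 14.32
eef_pos: [518.9, -429.9, 4.7]
tcp_rot: [-3.141, -0.002, 2.239]
ft_force: [0.7, 0.6, 0.7]
opening: 0.999
grip_force: 0.0
t: 14.73
eef_pos: [519.7, -432.1, 6.8]
tcp_rot: [3.141, 0.002, 2.235]
ft_force: [0.1, 0.3, -0.3]
opening: 0.778
grip_force: 0.0
t: 15.15
eef_pos: [519.3, -431.8, 5.4]
tcp_rot: [-3.142, 0.0, 2.235]
ft_force: [-0.4, 0.3, 0.9]
opening: 0.428
grip_force: 0.1
```

```bash
python3 steer.py '[[0,0,0,0,0],[0,0,0,0,0],[0,0,0,0,0]]'
python3 steer.py '[[0,0,-30,0,0],[0,0,-70,0,0],[0,0,-110,0,0],[0,0,-150,0,0],[0,0,-190,0,0]]'
python3 -c "
from h import *
rel(b2w(-110,0,200),BA+np.pi)"
```

```text
t: 15.4
eef_pos: [519.3, -431.8, 5.4]
tcp_rot: [-3.142, 0.0, 2.235]
ft_force: [-0.4, 0.3, 0.0]
opening: 0.417
grip_force: 30.0
t: 15.82
eef_pos: [519.0, -431.5, 197.3]
tcp_rot: [-3.142, -0.0, 2.235]
ft_force: [-0.2, 0.0, -0.3]
opening: 0.42
grip_force: 30.0
tool d [337.7 224.6  -2.7] turn -0.7567542084694341
```

```bash
python3 steer.py '[[0,0,0,-0.12,0],[0,0,0,-0.24,0],[0,0,0,-0.36,0],[0,0,0,-0.48,0],[0,0,0,-0.6,0]]' >/dev/null
python3 steer.py '[[0,0,0,-0.12,0],[0,0,0,-0.157,0],[0,0,0,-0.157,0]]'
python3 -c "
from h import *
rel(b2w(-110,0,200),BA+np.pi)"
```

```text
t: 16.48
eef_pos: [519.2, -431.7, 195.3]
tcp_rot: [3.142, -0.0, 2.993]
ft_force: [0.3, -0.5, 0.2]
opening: 0.419
grip_force: 30.0
tool d [ 90.8 395.5  -4.7] turn 0.0018978853711653088
```

```bash
python3 steer.py '[[20,36,-1,0,0],[38,75,-2,0,0],[50,115,-4,0,0],[60,157,-5,0,0],[66,198,-5,0,0]]' >/dev/null
python3 steer.py '[[7,38,0,0,0],[13,77,0,0,0],[19,117,0,0,0],[25,157,0,0,0],[25,197,0,0,0]]'
python3 - <<'E'
from h import *
here();x,y,z=sl(44,0);print(x,z);rel(b2w(x,0,z+30),BA+np.pi)
E
python3 lid.py | grep '42' | cut -c 1-700
python3 -c "
from h import *
c,p,d=grab('wrist');cv2.imwrite('pics/w3.png',cv2.cvtColor(p,cv2.COLOR_RGB2BGR))"
```

```text
t: 17.32
eef_pos: [487.2, -28.4, 200.6]
tcp_rot: [-3.141, 0.0, 2.989]
ft_force: [1.5, -0.2, 0.7]
opening: 0.421
grip_force: 30.0
t 17.32 bin -110.3 -1.4 200.6 yaw [-3.141  0.     2.989] F [ 1.5 -0.2  0.7] op 0.42 29.99897450208664
-58.95731005128436 93.23736319944602
tool d [-51.3   1.5  77.4] turn -0.0022412583613702353
(-74, -64) [(-3, 4.3), (0, 5.0), (3, -60.4), (6, 10.6), (9, 10.5), (12, 10.6), (15, 10.5), (18, 10.4), (21, 11.0), (24, 10.6), (27, 10.3), (30, 10.9), (33, 10.7), (36, 10.9), (39, 10.9), (42, 11.0), (45, 11.1), (48, 11.1), (51, 11.3), (54, 11.4), (57, 11.2), (60, 11.1)]
(-60, -42) [(-3, -54.8), (0, 4.7), (3, -1.4), (6, -62.4), (9, -64.7), (12, -66.8), (15, -69.8), (72, -108.0), (75, -110.7), (78, -112.7), (117, -0.6), (120, -1.2), (123, -0.8), (126, -0.9), (129, -0.9)]
(42, 60) [(-3, 4.8), (0, 4.6), (3, -3.1), (6, -61.6), (9, -63.3), (12, -65.3), (15, -68.3), (72, -107.4), (78, -111.7), (123, -0.4), (126, -0.8), (129, -1.1)]
```

View pics/w3.png

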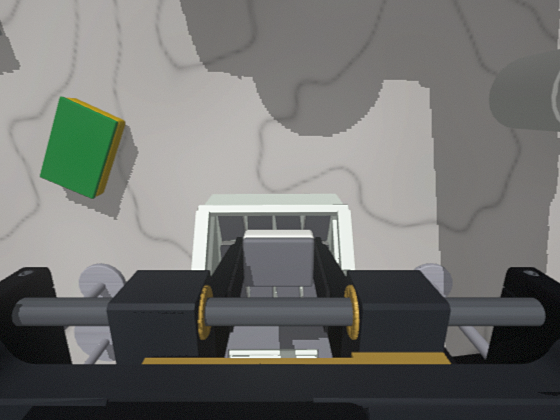

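Tablet held firmly at (280,255), with the open mouth below it and the lid fully up. Now I lower it in and release.

```bash
python3 steer.py '[[-35,1.4,20,0,0],[-52,1.4,50,0,0],[-52,1.4,85,0,0],[-52,1.4,115,0,0],[-52,1.4,125,0,0]]' | grep -E 'force|eef'
python3 steer.py '[[0,0,0,0,0],[0,0,0,0,0.5],[0,0,0,0,0.65],[0,0,0,0,0.65],[0,0,0,0,0.65]]'
python3 steer.py '[[0,0,0,0,0.65],[0,0,-30,0,0.65],[10,0,-60,0,0.65],[40,0,-100,0,0.3],[60,0,-125,0,0]]'
python3 steer.py '[[0,0,0,0,0],[0,0,0,0,0],[0,0,0,0,0],[0,0,0,0,0],[0,0,0,0,0]]' | grep open
python3 -c "
from h import *
here()
c,p,d=grab('wrist');cv2.imwrite('pics/w4.png',cv2.cvtColor(p,cv2.COLOR_RGB2BGR))"
```

```text
eef_pos: [538.3, -36.9, 71.6]
ft_force: [0.2, 0.4, -0.5]
grip_force: 30.0
t: 18.25
eef_pos: [540.5, -36.8, 76.8]
tcp_rot: [-3.141, 0.003, 2.992]
ft_force: [-1.0, -0.2, 0.2]
opening: 0.625
grip_force: 0.0
t: 18.67
eef_pos: [479.8, -27.6, 201.8]
tcp_rot: [-3.141, 0.0, 2.992]
ft_force: [-0.5, -0.1, 0.8]
opening: 0.563
grip_force: 0.0
opening: 0.214
t 19.08 bin -116.8 -1.8 199.2 yaw [ 3.142e+00 -2.000e-03  2.992e+00] F [ 0.9 -0.6  0.3] op 0.21 0.0
```

View pics/w4.png

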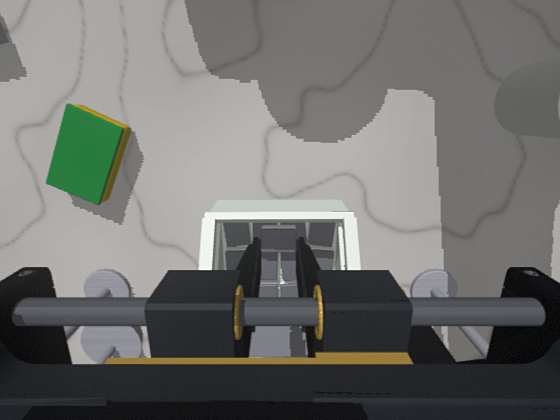

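The tablet lies inside the bin at (279,238). Next I drag the lid home, again by pressing on its lower part.

```bash
python3 steer.py '[[-25,1,18,0,0],[-50,2,36,0,0],[-75,2,53,0,0],[-89,2,64,0,0],[-89,2,64,0,0]]' >/dev/null; python3 s.py
python3 steer.py '[[0,0,0,0,0],[0,0,0,0,0]]'; python3 s.py; python3 lid.py | grep '42' | cut -c 1-500
```

```text
t 19.55 edge s 101.3 n 8.2  Fup -0.2 Fout 0.3  fy 1.1
t: 19.72
eef_pos: [568.1, -38.9, 136.3]
tcp_rot: [-3.142, -0.001, 2.992]
ft_force: [-0.2, 0.1, 0.2]
opening: 0.003
grip_force: 0.0
t 19.72 edge s 101.6 n 12.2  Fup -0.1 Fout 0.3  fy 0.1
(-74, -64) [(-3, 4.0), (0, -58.0), (3, -55.8), (6, -8.6), (9, -7.9), (12, -9.1), (15, -8.2), (18, 10.3), (21, 10.4), (24, -8.6), (27, -8.8), (30, -8.2), (33, -8.2), (36, -8.6), (39, -8.4), (42, -8.9), (45, -8.8), (48, -8.2), (51, -50.5), (54, -8.5), (57, -8.7), (60, -4.7), (63, -9.0), (66, -9.0), (69, -8.7), (72, -7.9), (75, -7.7), (78, 5.8), (81, 11.1), (84, 11.2), (87, 11.4), (90, 11.3), (93, 11.3), (96, 11.3), (99, 11.3), (102, 11.3), (105, 11.2), (108, 11.2), (111, 11.3), (114, 11.2), (117, 
(-60, -42) [(-3, -54.1), (0, 4.4), (3, -1.5), (6, -62.4), (9, -64.7), (12, -68.1), (15, -69.4), (18, -78.3), (21, -73.8), (24, -73.7), (27, -75.9), (30, -78.3), (33, -80.0), (36, -82.2), (39, -84.2), (42, -86.4), (45, -88.5), (48, -90.4), (51, -93.2), (54, -104.8), (57, -102.1), (60, -100.5), (63, -102.3), (66, -104.4), (69, -105.5), (87, -0.7), (90, -0.8),
[... 643 characters left out ...]
7, -76.6), (30, -78.6), (33, -80.7), (36, -82.8), (39, -84.5), (42, -86.7), (45, -89.1), (48, -91.4), (51, -94.1), (54, -105.6), (57, -101.6), (60, -101.3), (63, -103.0), (66, -104.7), (87, -0.7), (90, -0.8), (93, -0.6), (96, -0.6), (99, -0.6)]
(42, 60) [(-3, 4.4), (0, 4.2), (3, -1.6), (6, -61.4), (9, -63.6), (12, -66.4), (15, -68.0), (18, -78.0), (21, -74.1), (24, -74.9), (27, -77.2), (30, -79.4), (33, -81.4), (36, -83.3), (39, -85.6), (42, -87.9), (45, -89.9), (48, -92.2), (51, -94.9), (54, -105.5), (57, -102.6), (60, -99.3), (63, -101.2), (66, -103.4), (69, -104.5), (87, -0.5), (90, -0.6), (93, -0.6), (96, -0.5), (99, -0.6), (102, -0.6), (105, -0.3), (108, -0.5), (111, -0.4), (114, -0.6)]
```

```bash
python3 steer.py '[[-3,0,4.5,0,0],[-6.3,0,9,0,0],[-6.3,0,9,0,0],[-6.3,0,9,0,0]]' >/dev/null; python3 s.py
python3 steer.py '[[-0.57,0,0.82,0,0],[-0.57,0,0.82,0,0]]'>/dev/null; python3 s.py
python3 steer.py '[[-0.57,0,0.82,0,0],[-0.57,0,0.82,0,0]]'>/dev/null; python3 s.py
```

```text
t 20.10 edge s 102.2 n 0.8  Fup 0.3 Fout 0.6  fy 0.6
t 20.27 edge s 102.3 n -0.0  Fup 0.4 Fout 0.8  fy 0.1
t 20.43 edge s 102.2 n -0.6  Fup -0.1 Fout 8.2  fy -0.9
```

```bash
python3 steer.py '[[-0.4,0,0.57,0,0],[-0.4,0,0.57,0,0]]'>/dev/null; python3 s.py
python3 steer.py '[[1.64,0,1.15,0,0],[3.28,0,2.29,0,0],[4.92,0,3.44,0,0],[6.55,0,4.59,0,0]]'>/dev/null; python3 s.py
python3 steer.py '[[1.64,0,1.15,0,0],[3.28,0,2.29,0,0],[4.92,0,3.44,0,0],[6.55,0,4.59,0,0]]'>/dev/null; python3 s.py; python3 lid.py | grep '(42' | cut -c 350-
```

```text
t 20.60 edge s 102.1 n -0.9  Fup 0.8 Fout 13.4  fy -0.4
t 20.93 edge s 95.2 n -0.9  Fup 4.0 Fout 14.7  fy -0.2
t 21.27 edge s 87.1 n -0.9  Fup 5.3 Fout 14.6  fy -1.0
), (84, 11.2), (87, 11.3), (90, 11.3), (93, 11.1), (96, 11.2), (99, 11.2), (102, 11.2), (105, 10.9), (117, 11.7), (120, 11.2), (123, 11.2), (126, 11.3), (129, 11.3)]
3, -0.8), (96, -0.7), (99, -0.8), (102, -0.8), (120, -0.8), (123, -0.4), (126, -0.5), (129, -0.9)]


-0.6), (99, -0.5), (102, -0.7), (120, -0.4), (123, -0.7), (126, -0.6), (129, -0.7)]
```

```bash
cat >> lid.py <<'E'
k=(abs(abs(y)-51)<9)&(n<30)&(n>-3)&(n<1)&(S>6);print('LIDEDGE',np.percentile(S[k],.5).round(1))
E
python3 lid.py | grep LIDE
python3 steer.py '[[2.46,0,1.72,0,0],[4.92,0,3.44,0,0],[7.37,0,5.16,0,0],[9.83,0,6.88,0,0]]'>/dev/null; python3 s.py; python3 lid.py | grep LIDE
python3 steer.py '[[2.46,0,1.72,0,0],[4.92,0,3.44,0,0],[7.37,0,5.16,0,0],[9.83,0,6.88,0,0]]'>/dev/null; python3 s.py; python3 lid.py | grep LIDE
python3 steer.py '[[2.46,0,1.72,0,0],[4.92,0,3.44,0,0],[7.37,0,5.16,0,0],[9.83,0,6.88,0,0]]'>/dev/null; python3 s.py; python3 lid.py | grep LIDE
```

```text
LIDEDGE 71.7
t 21.70 edge s 75.0 n -0.9  Fup 4.9 Fout 13.5  fy -1.3
LIDEDGE 60.1
t 22.08 edge s 63.0 n -0.9  Fup 4.1 Fout 14.1  fy -0.2
LIDEDGE 48.0
t 22.47 edge s 50.9 n -0.9  Fup 4.1 Fout 15.3  fy -1.2
LIDEDGE 35.9
```

```bash
python3 steer.py '[[2.46,0,1.72,0,0],[4.92,0,3.44,0,0],[7.37,0,5.16,0,0],[9.83,0,6.88,0,0]]'>/dev/null; python3 s.py
python3 steer.py '[[2.46,0,1.72,0,0],[4.92,0,3.44,0,0],[7.37,0,5.16,0,0],[9.83,0,6.88,0,0]]'>/dev/null; python3 s.py; python3 lid.py | grep LIDE
python3 steer.py '[[1.64,0,1.15,0,0],[3.28,0,2.29,0,0]]'>/dev/null; python3 s.py; python3 lid.py | grep -E 'LIDE|-36'
```

```text
t 22.85 edge s 38.8 n -0.9  Fup 4.3 Fout 15.4  fy -0.5
t 23.18 edge s 26.8 n -1.0  Fup 4.7 Fout 15.6  fy -1.9
LIDEDGE 11.7
t 23.40 edge s 22.8 n -0.9  Fup 2.6 Fout 15.2  fy -1.8
(-36, -20) [(-3, 5.1), (0, 5.4), (3, 3.5), (9, -0.7), (12, -0.8), (15, -0.6), (18, -0.7), (21, -0.7), (24, -0.2)]
LIDEDGE 7.7
```

```bash
python3 steer.py '[[0.82,0,0.57,0,0],[1.64,0,1.15,0,0]]'>/dev/null; python3 s.py
python3 steer.py '[[0.82,0,0.57,0,0],[1.64,0,1.15,0,0]]'>/dev/null; python3 s.py
python3 steer.py '[[0.82,0,0.57,0,0],[0.82,0,0.57,0,0]]'>/dev/null; python3 s.py
```

```text
t 23.62 edge s 20.1 n -0.9  Fup 5.3 Fout 15.6  fy -2.2
t 23.78 edge s 19.8 n -1.1  Fup 12.0 Fout 20.3  fy -1.6
t 23.95 edge s 19.8 n -1.2  Fup 11.2 Fout 19.0  fy -1.1
```

```bash
python3 steer.py '[[-0.5,0,-3,0,0],[0,0,-30,0,0],[10,0,-70,0,0],[25,0,-110,0,0],[40,0,-150,0,0]]'>/dev/null
python3 steer.py '[[10,0,-40,0,0],[15,0,-80,0,0],[15,0,-105,0,0],[15,0,-105,0,0],[15,0,-105,0,0]]'
python3 lid.py
python3 -c "
from h import *
here()
c,p,d=grab('wrist');cv2.imwrite('pics/w5.png',cv2.cvtColor(cv2.resize(p[180:290,200:360],(800,550),interpolation=cv2.INTER_CUBIC),cv2.COLOR_RGB2BGR))"
```

```text
t: 24.78
eef_pos: [454.2, -21.7, 330.4]
tcp_rot: [-3.141, 0.003, 2.992]
ft_force: [-0.2, 0.4, -1.0]
opening: 0.0
grip_force: 0.0
(-74, -64) [(-3, 5.6), (0, 5.4), (6, 11.4), (9, 11.3), (12, 11.4), (15, 11.7), (18, 11.1), (21, 11.2), (24, 11.0), (27, 11.4), (30, 11.2), (33, 11.3), (36, 10.7), (39, 11.2), (42, 11.7), (45, 11.5), (48, 11.6), (51, 11.1), (54, 11.3), (57, 11.6), (60, 8.8), (63, 9.6), (66, 9.7), (69, 9.7), (72, 8.5), (75, 9.2), (78, 7.0), (81, 11.5), (84, 11.0), (87, 11.3), (90, 11.3)]
(-60, -42) [(-3, 5.5), (0, 5.2), (3, 3.0), (6, -1.0), (9, -0.6), (12, -0.9), (15, -1.0), (18, -0.6), (21, -0.9), (24, -1.0), (27, -0.6), (30, -0.8), (33, -0.5), (36, -0.6), (39, -0.5), (42, -0.5), (45, -0.8), (48, -0.8), (51, -0.7), (54, -0.9), (57, -0.6), (60, -0.7), (63, -0.7), (66, 2.3), (69, 1.8), (72, 1.5), (75, 1.3), (78, -0.9), (81, -0.4), (84, -1.0), (87, -0.8), (90, -0.7)]
(-36, -20) [(-3, 5.1), (0, 5.5), (3, 1.5), (6, -1.2), (9, -0.8), (12, -0.8), (15, -0.7), (18, -1.0), (21, -0.5), (24, -0.7), (27, -0.5), (30, -0.8), (33, -0.9), (36, -1.0), (39, -0.8), (42, -0.6), (45, -0.1), (48, 
[... 312 characters left out ...]
-0.9), (36, -0.5), (39, -0.2), (42, -0.5), (45, -0.3), (48, 8.2), (51, 4.8), (54, 2.2), (57, 2.2), (60, 2.3), (63, 2.3), (66, 2.7), (69, 2.4), (72, 2.1), (75, 1.8), (78, 2.3), (81, 2.3), (84, 2.5), (87, 2.9), (90, 8.2)]
(42, 60) [(-3, 5.0), (0, 5.6), (3, 0.2), (6, -1.2), (9, -0.7), (12, -0.6), (15, -0.7), (18, -0.4), (21, -0.5), (24, -0.9), (27, -0.7), (30, -0.4), (33, -0.3), (36, -0.8), (39, -0.3), (42, -0.1), (45, -0.2), (48, -0.3), (51, -0.8), (54, -0.7), (57, -0.7), (60, -0.6), (63, -3.3), (66, 1.8), (69, 2.3), (72, 2.1), (75, 1.9), (78, -1.2), (81, -0.6), (84, -0.8), (87, -0.5), (90, -0.6)]
LIDEDGE 6.2
t 24.83 bin -144.3 0.3 329.1 yaw [-3.141  0.     2.992] F [-0.6 -0.2  0. ] op 0.0 0.0
```

View pics/w5.png

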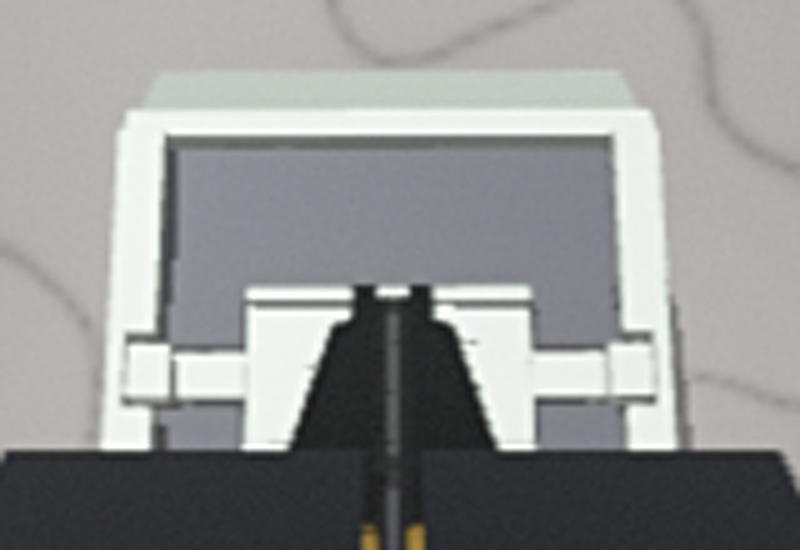

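The catch is up: its ears stand in the notches at (148,370) and (632,370), and the lid covers the mouth. One numeric comparison with the untouched lid's position before handing in.

Run:
```python
from h import *
W=np.load('w1.npz');c0=info('wrist');c0['origin']=W['o'];c0['attitude']=W['a']
c,p,d=grab('wrist')
for cc,dd in((c0,W['d']),(c,d)):
    P=cloud(cc,dd)[180:290,200:360].reshape(-1,3)
    dx=P[:,0]-BX;dy=P[:,1]-BY;x=np.cos(BA)*dx+np.sin(BA)*dy;y=-np.sin(BA)*dx+np.cos(BA)*dy;z=P[:,2]
    n=-(x+95)*.5736+(z-68)*.8192;S=(x+95)*.8192+(z-68)*.5736
    k=(abs(y)<37)&(abs(y)>15)&(n>4.5)&(n<12)&(S>40)&(S<60);e=(abs(y)>42)&(abs(y)<58)&(n>.6)&(n<5)&(S>55)&(S<85);f=(abs(y)<60)&(n>3)&(n<7)&(abs(S)<8)
    print('ridge',np.median(S[k]).round(2),'ears',np.median(S[e]).round(2),'foot frame',np.median(S[f]).round(2),'n plate',np.median(n[(abs(y)<37)&(abs(y)>20)&(S>57)&(S<80)]).round(2))
```

```text
ridge 49.5 ears 70.36 foot frame -0.53 n plate 2.33
ridge 49.35 ears 70.01 foot frame -0.26 n plate 2.46
```

Ridge and ears are back within 0.4 mm of where they started, so the lid is fully home and latched with the robot clear.

```bash
python3 -c "
from cell import env
print(env.job_done())"
```

```text
the job is handed in; nothing more can be done
None
```

The tablet is in the bin, the lid is fully home with its catch sprung back up, the robot is clear of everything, and the job is handed in at about 25 s of robot time; I don't have the verdict.

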